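Hold the shelf clip open at its mark

TASK

The hand lantern is in the way of the spring clip on the black shelf: lift it off its stand by the handle, keep it upright, and set it down (do not drop it) standing wholly on the round cork mat. Then take the clip's slide by its crossbar, pull it out against the spring towards you until its pointer lines up with the brass mark, and finish while still holding it there, so that I can slip a postcard in. Leave the car key, the compass and the bracelet where they lie.

Things in the scene. Friction and masses are not known exactly. Their poses are not given: they have to be found in the camera images.
- shelf: Fixed black lacquered shelf, 180 (x) by 520 (y) mm, top 100 mm above the bench. Origin at bench level under its middle; its -x points out of its front edge, roughly to the robot (turned up to 0.2 rad), z up. The clip with the slide is at its middle. Near the far edge a tin sign stands 95 to 245 mm to -y (217 mm above the bench) and a transit card 148 to 232 mm to +y (166 mm).
- clip_slide: Aluminium slide of the middle clip: plate 100 (x) by 50 mm on the shelf, top face 13 mm above it. Slides only along the shelf's -x (out, to the robot), 0 to 90 mm; starts home; a spring pulls back with 5 N at home and 1 N more per 10 mm. Origin on the shelf top below the crossbar's middle (20 mm to -x of the shelf's middle when home), axes as the shelf's. Front edge 65 mm to -x of the origin.
- pull_bar (a point): Middle of the slide's steel crossbar: a round bar 14 mm in diameter, 80 mm long along the slide's y, 58 mm above the shelf top, on a stem 12 (x) by 22 (y) mm. Free space to both sides in x above the plate; jaws 25 mm or more behind it rise to 26 mm above the shelf top.
- pointer (a point): Tip of the slide's pointer, a 4 mm wide steel finger sticking 29 mm out of the slide's +y side, 30 mm behind (+x of) the crossbar and 15 mm above the shelf top; it moves with the slide.
- mark: Brass mark fixed on the shelf top on the slide's +y side: foot 14 by 22 mm, upright blade 4 mm thick across its middle, 18 mm high in all. Origin under its centre, axes as the shelf's. It stands 35 to 70 mm out (shelf's -x) from the pointer's home place. The pointer is lined up when its tip has the same place along the shelf's x as the blade.
- lantern: Loose upright hand lantern, black foot 80 mm in diameter, white body, black cap to 113 mm, rigid steel bail handle on top; 160 mm high in all, about 0.4 kg. Origin at the centre of its underside, z up. It starts on the stand in front of the slide, in the slide's way.
- lantern_handle (a point): Middle of the level top bar of the lantern's bail: round, 10 mm in diameter, 68 mm long along the lantern's y, 155 mm above its underside, 37 mm free beneath it.
- stand: Fixed round wooden stand, 92 mm in diameter, 30 mm high, on the bench in front of the shelf. Origin at the centre of its underside.
- mat: Fixed round cork mat, 140 mm in diameter, 4 mm thick, on the bench to the left or the right of the stand. Origin at the centre of its underside.
- tray: Fixed shallow black tray, 100 by 130 mm, 16 mm high, on the bench on the other side of the stand; the key and the compass lie in it. Origin at the centre of its underside.
- car_key: Loose chrome and black car key, 74 mm long, 10 mm high, lying in the tray. Leave alone. Origin under the middle of its fob.
- compass: Loose brass pocket compass, 44 mm in diameter, 14 mm high, lying in the tray. Leave alone. Origin at the centre of its underside.
- bracelet: Loose bracelet of jade beads, a ring 71 mm in diameter and 13 mm high, lying on the shelf's +y part. Leave alone. Origin at the centre of its underside.
Mind the look-alikes: they are no part of the job. What is meant by the lantern is not orange or purple, and is the smaller of those in its own colour.

How it is judged:
By the outcome, as a careful person would: the job done as asked, in the order asked, and still so for the second after the job is handed in, while the arm keeps its last pose, push and grip.
It also fails if it takes over 51 s, if anything falls off the work surface, if the arm or the gripper's body presses on something with over 40 N, if the wrist force passes 120 N, or if a joint passes its speed limit or range.

ROBOT

A 7-joint arm with a two-finger parallel gripper is mounted at the origin on the work surface. World frame = base frame: x ahead of the robot, y to its left, z up, the work surface at z = 0. Lengths are in m, angles in rad, forces in N, time in s.
With the tool pointing down it reaches from about 0.425 to 0.95 m from the base axis. Payload 4.7 kg.
Tool frame: the origin (TCP) lies at the very end of the fingers, on their centre line; the grasp point (between the pads) lies 19 mm behind it; z points along the fingers, y is the line along which they close (so a half turn about z gives the same grasp; the last joint's range is limited). The gripper opens to 87 mm and grips with 3 to 60 N. Pads are 19 mm wide; open, the fingers measure 117 mm over their backs; the gripper's body (75 mm by 190 mm) begins 51 mm behind the grasp point.
Start: joints at [-1.357, 0.469, -0.049, 1.532, 0.024, 1.141, -0.082], TCP at [0.162, 0.655, 0.223] pointing down, gripper open.
Joint ranges: [-2.59, 2.59], [-0.33, 1.99], [-1.39, 1.29], [0.1, 2.45], [-1.04, 4.18], [0.21, 1.99], [-2.66, 2.66]. Speed limits (rad/s): [2.57, 2.57, 3.14, 3.14, 3.14, 3.14, 3.14].

INTERFACE

Orientations are given as a rotation vector (axis times angle).
In Python, from plant import ctrl gives the robot as it stands.
- The arm moves only by the shell command python3 -m pendant 'ROWS' [FORCE]. ROWS is JSON, one flat list of numbers, 7 for each row, row after row: the closure, from -1 (fully open) to 1 (shut), then the shift along the tool's x, y, z scaled (see below), then the turn, a rotation vector about the tool's x, y, z scaled (see below). In form: [grip, dx, dy, dz, rx, ry, rz, grip, dx, dy, dz, rx, ry, rz, ...]. A call has exactly 8 rows; each row shifts and turns the commanded pose from where the row before left it, along the tool's axes as they then stand; what a row does not reach is not made up. The controller multiplies each number of a shift by 0.05 m and each number of a turn by 5 degrees. A row lasts 1/10 s, in which the tool goes at most 50 mm and 8.59 degrees, less where a joint would pass 70% of its speed; a pose out of reach is approached as far as the arm can. A call with a number of a shift or a turn outside -1 to 1 is refused whole. A call with a gripper value outside its range is refused whole. The fingers move at their own pace and stop on an object; FORCE is the grip in N (left out, the last holds). Time passes only in rows, so rows that do not move let the fingers close, or fill a call up. It gives the time, the measured TCP pose, the force, the opening and the grip force at its end, in the units of the state.
- ctrl.observe(): the state, without advancing time (a new reading comes with each control period).
- ctrl.grab_frame(name): name is "scene" or "side" or "wrist"; returns the picture (384x512x3 uint8, blue, green, red); there is no depth.
- ctrl.camera_params(name): a dict with "intrinsics" (3x3 intrinsics, pixels), "T" (4x4, takes a point from camera to world coordinates). Camera axes: x right, y down, z forward; pixel columns grow to the right and rows downward; lengths in m; the calibration is good to about 2 mm. A picture is of the moment at which its call begins: read the wrist's pose just before it. camera_params takes no time and is no camera call; for the wrist camera it gives the pose at the moment of the call.
- ctrl.job_done(): hands the job in; it is judged then, once.
Trained networks look in the newest picture that a camera, given by its name, has taken for a name from the list of things; names that differ only in an ending like _2 or _b are one class to them, and where a whole thing is asked for, a point or a joint stands for the part that bears it (a point fixed in the world has none). Each returns a list of dicts, best first, with "score" (0 to 1); they miss things now and then, are a little off and sometimes report something else, mostly with a low value. They report only what shows in the picture. A call takes as long as a camera call. They do not tell look-alikes from the thing itself.
- ctrl.spot_in(thing, camera): "location" ([x, y, z] in m, in the coordinates of the camera as it stood for that picture, good to about 4 mm: the middle of the surface that is visible of it).
- ctrl.outline_of(thing, camera): "mask" (384x512 bool, what is visible of it).
- ctrl.tip_of(thing, camera): "location" ([x, y, z] in m, in the coordinates of the camera as it stood for that picture, good to about 4 mm: a listed point, or the origin of a listed thing).
The state is a dict: "clock": time; "q": joint angles; "qd": joint speeds; "joint_torque": joint torques, N m; "tcp_pos": TCP position; "tcp_rot": TCP orientation; "wrist_force": force on the tool from outside, world axes, zero at the start; "moment": the same for the moment, N m; "grip_width": finger opening in m; "gripper_force": force on a finger pad.
Only numpy, scipy, OpenCV 4.12 (cv2) and the standard library are available. Lean on these libraries where they do the work, as an engineer would, in place of code of your own. Each camera call takes 0.05 s, during which the arm holds its last target. There are 200 camera calls.

## Working session

There is one attempt and no reset: what is moved stays moved. The work goes in short steps, Python scripts to look and compute and a shell command to move; the robot and the scene stay as the last step left them, time stands still between calls to the robot, and variables do not carry over. Pictures are saved under pics/ and viewed, at most 10 in all, crops included, and the job is handed in when it is done.

```bash
mkdir -p pics; ls; cat > h.py <<'E'
import numpy as np, cv2
from plant import ctrl
from scipy.spatial.transform import Rotation as R
def w(cam,p):
    T=np.array(ctrl.camera_params(cam)["T"]); return T[:3,:3]@np.array(p)+T[:3,3]
def px(cam,P):
    c=ctrl.camera_params(cam);T=np.linalg.inv(np.array(c["T"]));q=np.array(c["intrinsics"])@(T[:3,:3]@np.array(P)+T[:3,3]);return q[:2]/q[2]
def look(cam,things,f="tip_of"):
    for t in things:
        for d in getattr(ctrl,f)(t,cam)[:4]:
            P=w(cam,d["location"]); print(cam,f,t,round(d["score"],2),P.round(4),px(cam,P).round())
E
python3 - <<'E'
from h import *
s=ctrl.observe();print(s["clock"],s["tcp_pos"],s["tcp_rot"],s["grip_width"])
ims=[ctrl.grab_frame(c) for c in("scene","side")]
cv2.imwrite("pics/a.png",cv2.resize(ims[0],(800,600)));cv2.imwrite("pics/b.png",cv2.resize(ims[1],(800,600)))
for c in("scene","side"): look(c,["lantern","lantern_handle","stand","mat","shelf","mark","pointer","pull_bar","clip_slide","tray"])
E
```

```text
pics
0.0 [0.16213219 0.65462855 0.22150566] [-3.80349692e-01 -3.11832630e+00  3.03858475e-03] 0.08679860857876331
scene tip_of lantern 0.83 [ 5.706e-01 -3.533e-01  4.000e-04] [129. 269.]
scene tip_of lantern 0.8 [0.3484 0.2045 0.0042] [318. 160.]
scene tip_of lantern 0.66 [0.3627 0.0404 0.0038] [265. 174.]
scene tip_of lantern_handle 0.95 [0.5163 0.0202 0.1885] [277. 164.]
scene tip_of lantern_handle 0.71 [0.3676 0.0391 0.2249] [266. 111.]
scene tip_of lantern_handle 0.7 [0.3497 0.209  0.1504] [325. 119.]
scene tip_of lantern_handle 0.6 [ 0.5664 -0.3562  0.2278] [100. 204.]
scene tip_of mat 0.27 [0.6639 0.0071 0.0026] [288. 265.]
scene tip_of shelf 0.89 [0.659  0.0062 0.0039] [287. 263.]
scene tip_of mark 0.48 [0.6333 0.077  0.0983] [316. 223.]
scene tip_of pointer 0.7 [0.66   0.2111 0.1012] [377. 219.]
scene tip_of pointer 0.61 [0.6811 0.0533 0.1193] [315. 237.]
scene tip_of pull_bar 0.65 [0.6421 0.0092 0.1586] [290. 216.]
scene tip_of clip_slide 0.63 [0.6403 0.0077 0.1057] [288. 231.]
scene tip_of tray 0.72 [0.5123 0.0273 0.0298] [277. 208.]
scene tip_of tray 0.68 [ 0.449  -0.1312 
[... 438 characters left out ...]
e 0.84 [0.3671 0.0398 0.2244] [190. 149.]
side tip_of lantern_handle 0.75 [0.3445 0.2054 0.1575] [177. 147.]
side tip_of stand 0.87 [0.5127 0.0289 0.0011] [251. 221.]
side tip_of stand 0.2 [ 0.6588  0.0069 -0.0039] [305. 220.]
side tip_of mat 0.92 [0.517  0.2166 0.0019] [238. 187.]
side tip_of shelf 0.83 [ 0.6596  0.0078 -0.0035] [306. 219.]
side tip_of mark 0.61 [0.6317 0.0791 0.1018] [289. 174.]
side tip_of pointer 0.68 [0.6869 0.056  0.1142] [312. 172.]
side tip_of pull_bar 0.83 [0.6431 0.0138 0.1605] [303. 165.]
side tip_of clip_slide 0.87 [0.6443 0.012  0.0987] [302. 187.]
side tip_of tray 0.96 [ 0.4537 -0.1316  0.0056] [243. 261.]
side tip_of tray 0.4 [0.6308 0.0838 0.1034] [288. 173.]
```

View pics/a.png

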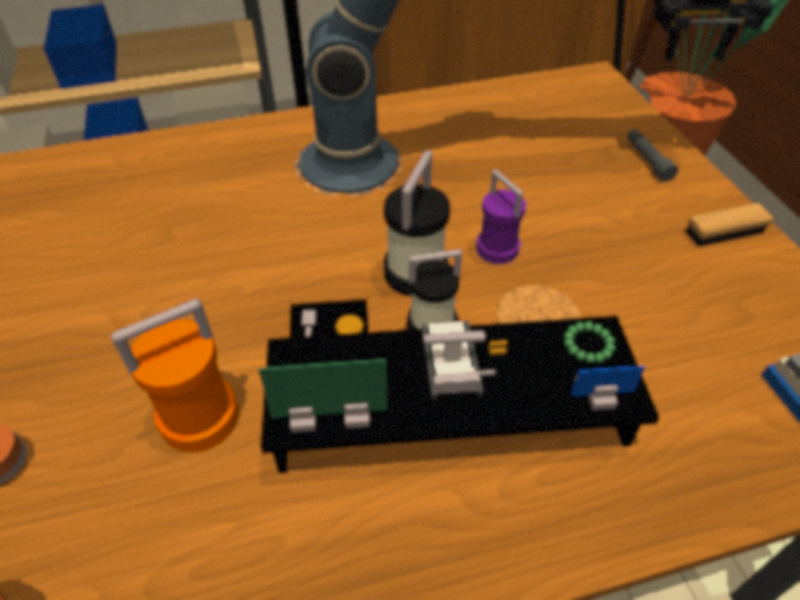

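View pics/b.png

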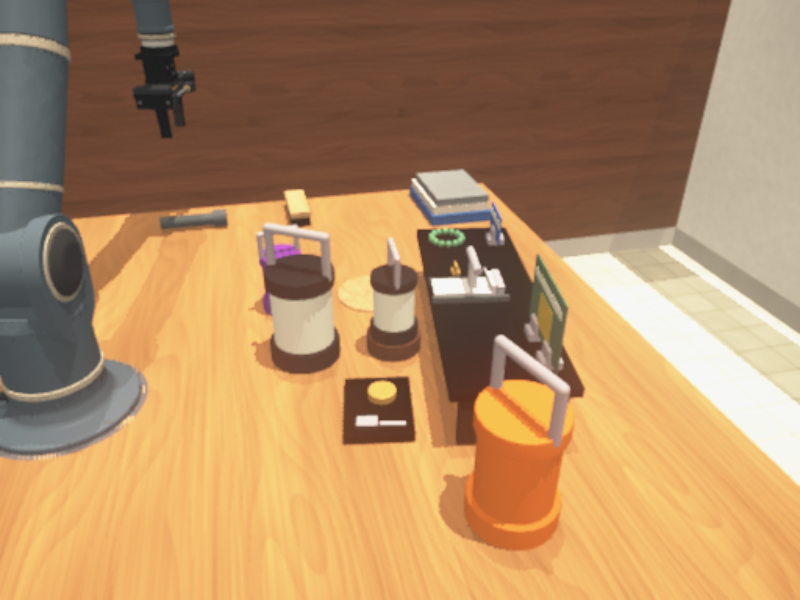

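The pictures show four lanterns (pixels in the 800x600 views): orange at a(190,380), purple at a(500,215), large white at a(415,240), and small white on the stand at a(435,290)/b(393,310). The description fits the small white one. Now one close crop to check the choice and get the yaw of the bar and shelf.

```bash
python3 - <<'E'
from h import *
a=ctrl.grab_frame("scene");b=ctrl.grab_frame("side")
A=cv2.resize(a[145:265,240:340],(400,480),interpolation=cv2.INTER_CUBIC)
B=cv2.resize(b[130:250,230:330],(400,480),interpolation=cv2.INTER_CUBIC)
cv2.imwrite("pics/c.png",np.hstack([A,B]))
for c in("scene","side"):
    look(c,["mat","mark","pointer","pull_bar","clip_slide","lantern_handle","shelf"]);print()
E
```

```text
scene tip_of mat 0.9 [ 0.5137  0.2133 -0.0006] [344. 201.]
scene tip_of mark 0.64 [0.6352 0.0779 0.0996] [317. 224.]
scene tip_of pointer 0.95 [0.6817 0.0549 0.1163] [316. 238.]
scene tip_of pointer 0.54 [ 0.449  -0.1369  0.0016] [209. 210.]
scene tip_of pull_bar 0.59 [0.6451 0.0096 0.1568] [291. 217.]
scene tip_of clip_slide 0.83 [0.638  0.0095 0.1087] [288. 229.]
scene tip_of lantern_handle 0.74 [0.5139 0.0206 0.1893] [277. 163.]
scene tip_of lantern_handle 0.68 [0.3642 0.0384 0.224 ] [266. 110.]
scene tip_of lantern_handle 0.66 [0.3466 0.207  0.1514] [324. 118.]
scene tip_of lantern_handle 0.59 [ 0.5695 -0.3556  0.225 ] [100. 206.]
scene tip_of shelf 0.97 [0.6581 0.0075 0.0027] [288. 263.]
scene tip_of shelf 0.18 [0.5173 0.2129 0.0008] [344. 202.]

side tip_of mat 0.87 [ 0.5206  0.2138 -0.001 ] [240. 188.]
side tip_of mark 0.39 [0.63   0.0824 0.1012] [288. 174.]
side tip_of pointer 0.83 [0.6814 0.0579 0.1148] [310. 171.]
side tip_of pull_bar 0.66 [0.6433 0.0118 0.1608] [303. 165.]
side tip_of clip_slide 0.79 [0.6428 0.0104 0.0979] [302. 187.]
side tip_of lantern_handle 0.92 [ 0.5663 -0.3543  0.2234] [338. 234.]
side tip_of lantern_handle 0.75 [0.5114 0.0292 0.1869] [251. 158.]
side tip_of lantern_handle 0.61 [0.344  0.2094 0.1553] [176. 148.]
side tip_of lantern_handle 0.4 [0.6627 0.2087 0.1004] [285. 154.]
side tip_of shelf 0.6 [ 0.6602  0.0059 -0.0022] [306. 219.]
side tip_of shelf 0.56 [0.6326 0.0814 0.0991] [289. 175.]
```

View pics/c.png

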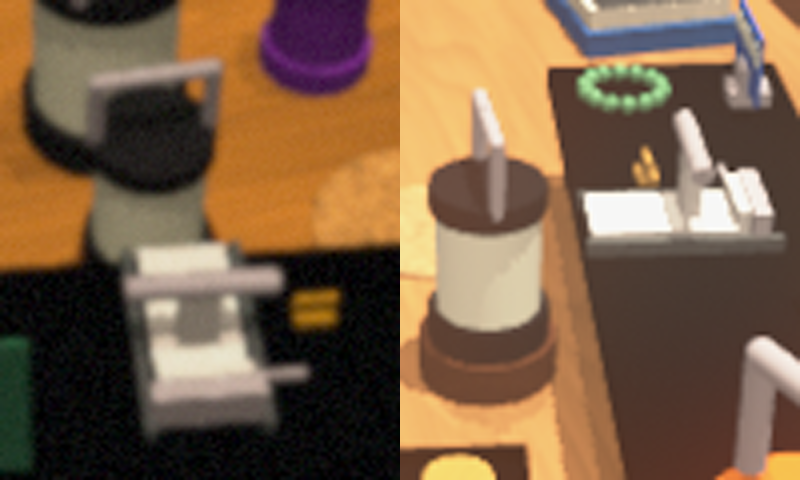

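The crop confirms it: a small white lantern with a black foot on the brown stand. Its bail bar runs from scene px (263,165) to (295,162), the crossbar from (272,217) to (310,214), and the brass mark is at (319,222).

```bash
cat >> h.py <<'E'
def ray(cam,uv,z):
    c=ctrl.camera_params(cam);T=np.array(c["T"]);d=T[:3,:3]@np.linalg.solve(np.array(c["intrinsics"]),[uv[0],uv[1],1]);return T[:3,3]+d*(z-T[2,3])/d[2]
E
python3 - <<'E'
from h import *
for c,n,p,q,z in[("scene","handle",(264,165.5),(294,162.5),.185),("side","handle",(250,154.5),(254,167),.185),("scene","bar",(273,216.7),(310,214.3),.158),("side","bar",(301,160),(305.5,172),.158),("scene","shelffront",(172.5,216.5),(395,204.5),.1)]:
    P=ray(c,p,z);Q=ray(c,q,z);d=Q-P
    print(c,n,P.round(3),Q.round(3),"mid",((P+Q)/2).round(4),"len",np.linalg.norm(d).round(3),"yaw",np.arctan2(-d[0],d[1])if d[1]>0 else np.arctan2(d[0],-d[1]))
T=R.from_rotvec(ctrl.observe()["tcp_rot"]).as_matrix();print(T.round(3))
E
```

```text
scene handle [ 0.509 -0.008  0.185] [0.518 0.059 0.185] mid [0.5133 0.0255 0.185 ] len 0.068 yaw -0.13647107415122317
side handle [0.516 0.056 0.185] [ 0.509 -0.013  0.185] mid [0.5125 0.0211 0.185 ] len 0.07 yaw -0.10212207559425311
scene bar [ 0.634 -0.026  0.158] [0.649 0.051 0.158] mid [0.6415 0.0124 0.158 ] len 0.078 yaw -0.19395697676929252
side bar [0.65  0.047 0.158] [ 0.638 -0.019  0.158] mid [0.6442 0.0141 0.158 ] len 0.067 yaw -0.1813344776404609
scene shelffront [ 0.527 -0.23   0.1  ] [0.632 0.272 0.1  ] mid [0.5796 0.0213 0.1   ] len 0.513 yaw -0.2072576185701436
[[-0.971  0.24  -0.   ]
 [ 0.24   0.971  0.   ]
 [ 0.     0.    -1.   ]]
```

```bash
python3 -m pendant '[-1,-0.61,-0.66,-0.3,0,0,0, -1,-0.61,-0.66,-0.3,0,0,0, -1,-0.61,-0.66,-0.3,0,0,0, -1,-0.61,-0.66,-0.3,0,0,0, -1,-0.61,-0.66,0,0,0,0, -1,-0.61,-0.66,0,0,0,0, -1,-0.61,-0.66,0,0,0,0, -1,-0.61,-0.66,0,0,0,0]' 10
```

```text
clock: 2.7
tcp_pos: [0.3363, 0.3386, 0.2829]
tcp_rot: [0.38, 3.118, 0.002]
wrist_force: [0.1, -0.7, -0.5]
grip_width: 0.0868
gripper_force: 0.0
```

```bash
python3 -m pendant '[-1,-0.61,-0.66,0,0,0,0, -1,-0.61,-0.66,0,0,0,0, -1,-0.61,-0.66,0,0,0,0, -1,-0.61,-0.66,0,0,0,0, -1,-0.61,-0.66,0,0,0,0, -1,-0.61,-0.66,0,0,0,0, -1,-0.61,-0.66,0,0,0,0, -1,-0.61,-0.66,0,0,0,0]'; python3 -m pendant '[-1,0,0,0,0,0,1, -1,0,0,0,0,0,1, -1,0,0,0,0,0,1, -1,0,0,0,0,0,1, -1,0,0,0,0,0,1, -1,0,0,0,0,0,1, -1,0,0,0,0,0,1, -1,0,0,0,0,0,1]'; python3 -m pendant '[-1,0,0,0,0,0,1, -1,0,0,0,0,0,1, -1,0,0,0,0,0,1, -1,0,0,0,0,0,1, -1,0,0,0,0,0,1, -1,0,0,0,0,0,1, -1,0,0,0,0,0,1, -1,0,0,0,0,0,1]'
cat >> h.py <<'E'
def to(P,yaw):
    """tool-axes shift (units of 0.05 m) and turn (units of 5 deg) to TCP P, closing line at heading yaw (rad)"""
    s=ctrl.observe();M=R.from_rotvec(s["tcp_rot"]);y=np.array([np.cos(yaw),np.sin(yaw),0]);z=np.array([0,0,-1.]);G=R.from_matrix(np.c_[np.cross(y,z),y,z])
    print("t",round(s["clock"],2),"tcp",np.round(s["tcp_pos"],4),"F",np.round(s["wrist_force"],1),"w",round(s["grip_width"],4),"gf",np.round(s["gripper_force"],1),"q",np.round(s["q"],2))
    print("shift",(M.inv().apply(np.array(P)-s["tcp_pos"])/.05).round(2),"turn",(np.degrees((M.inv()*G).as_rotvec())/5).round(2))
E
python3 - <<'E'
from h import *
to([.5128,.0235,.167],-.12)
cv2.imwrite("pics/d.png",ctrl.grab_frame("wrist"))
look("wrist",["lantern_handle","pull_bar","mark","pointer","mat"])
E
```

```text
clock: 3.5
tcp_pos: [0.5096, 0.0238, 0.283]
tcp_rot: [0.38, 3.118, 0.001]
wrist_force: [1.1, 0.2, -0.2]
grip_width: 0.0872
gripper_force: 0.0
clock: 4.3
tcp_pos: [0.509, 0.0254, 0.2827]
tcp_rot: [1.429, 2.798, 0.001]
wrist_force: [0.5, -0.0, -0.8]
grip_width: 0.0871
gripper_force: 0.0
clock: 5.1
tcp_pos: [0.509, 0.0255, 0.2827]
tcp_rot: [-2.3, -2.14, -0.001]
wrist_force: [-0.3, -0.6, -1.0]
grip_width: 0.0864
gripper_force: 0.0
t 5.1 tcp [0.509  0.0255 0.2827] F [-0.3 -0.6 -1. ] w 0.0864 gf 0.0 q [-0.65  0.15  0.58  1.87 -0.09  1.15 -0.1 ]
shift [-0.03  0.08  2.31] turn [ 0.   -0.    0.55]
wrist tip_of lantern_handle 0.66 [0.5148 0.0239 0.1876] [261. 197.]
wrist tip_of lantern_handle 0.61 [0.3655 0.0418 0.2213] [ 90. 201.]
wrist tip_of lantern_handle 0.59 [0.3447 0.2075 0.1533] [67. 12.]
wrist tip_of pull_bar 0.97 [0.6439 0.0082 0.1533] [374. 194.]
wrist tip_of pull_bar 0.48 [ 0.4499 -0.132  -0.0045] [229. 248.]
wrist tip_of mark 0.77 [0.6338 0.0773 0.1013] [352. 130.]
wrist tip_of pointer 0.95 [0.6801 0.0606 0.1138] [393. 142.]
wrist tip_of mat 0.69 [0.518  0.2163 0.0019] [252.  33.]
```

```bash
python3 -m pendant '[-1,-0.02,0.09,0.4,0,0,0.5, -1,0,0,0.5,0,0,0, -1,0,0,0.5,0,0,0, -1,0,0,0.4,0,0,0, -1,0,0,0.3,0,0,0, -1,0,0,0.2,0,0,0, -1,0,0,0.02,0,0,0, -1,0,0,0,0,0,0]' 40; python3 -c "
from h import *
to([.5128,.0235,.166],-.12)"
```

```text
clock: 6.2
tcp_pos: [0.5138, 0.0241, 0.1668]
tcp_rot: [2.342, 2.094, 0.001]
wrist_force: [0.1, -0.6, -0.2]
grip_width: 0.0873
gripper_force: 0.0
t 6.2 tcp [0.5138 0.0241 0.1668] F [ 0.1 -0.6 -0.2] w 0.0873 gf 0.0 q [-0.59  0.29  0.56  2.   -0.2   0.9  -0.04]
shift [-0.01 -0.02  0.02] turn [ 0.01 -0.    0.09]
```

```bash
python3 -m pendant '[1,0,0,0,0,0,0, 1,0,0,0,0,0,0, 1,0,0,0,0,0,0, 1,0,0,0,0,0,0, 1,0,0,0,0,0,0, 1,0,0,0,0,0,0, 1,0,0,0,0,0,0, 1,0,0,0,0,0,0]' 40; python3 -m pendant '[1,0,0,-0.1,0,0,0, 1,0,0,-0.2,0,0,0, 1,0,0,-0.2,0,0,0, 1,0,0,-0.2,0,0,0, 1,0,0,-0.2,0,0,0, 1,0,0,-0.1,0,0,0, 1,0,0,0,0,0,0, 1,0,0,0,0,0,0]'; python3 - <<'E'
from h import *
to([.517,.2145,.216],-.12)
a=ctrl.grab_frame("side");b=ctrl.grab_frame("scene")
cv2.imwrite("pics/e.png",np.hstack([cv2.resize(a[100:260,170:320],(400,427)),cv2.resize(b[90:250,220:370],(400,427))]))
for c in("side","scene","wrist"):
    if c=="wrist":ctrl.grab_frame(c)
    look(c,["lantern","mat"])
E
```

```text
clock: 7.0
tcp_pos: [0.5134, 0.0241, 0.1665]
tcp_rot: [-2.342, -2.094, 0.0]
wrist_force: [-0.3, -0.1, -0.1]
grip_width: 0.0312
gripper_force: 0.0
clock: 7.8
tcp_pos: [0.5132, 0.0242, 0.2164]
tcp_rot: [-2.342, -2.094, 0.0]
wrist_force: [-1.0, -0.8, -0.3]
grip_width: 0.0004
gripper_force: 0.0
t 7.8 tcp [0.5132 0.0242 0.2164] F [-1.  -0.8 -0.3] w 0.0004 gf 0.0 q [-0.62  0.23  0.58  1.94 -0.15  1.01 -0.08]
shift [ 3.79 -0.35  0.01] turn [-0.   -0.    0.09]
side tip_of lantern 0.94 [ 0.5726 -0.3537  0.0014] [329. 326.]
side tip_of lantern 0.69 [0.3447 0.2115 0.0022] [182. 195.]
side tip_of lantern 0.64 [0.5145 0.0233 0.0278] [253. 214.]
side tip_of lantern 0.57 [ 0.3642  0.0404 -0.0027] [196. 228.]
side tip_of mat 0.87 [0.5182 0.2148 0.0007] [239. 187.]
side tip_of mat 0.44 [0.6627 0.206  0.0998] [286. 154.]
scene tip_of lantern 0.71 [0.5112 0.0258 0.0307] [276. 208.]
scene tip_of lantern 0.7 [ 0.5677 -0.3545 -0.0012] [128. 268.]
scene tip_of lantern 0.66 [0.3469 0.2065 0.0013] [318. 160.]
scene tip_of lantern 0.58 [0.3646 0.0409 0.0025] [265. 175.]
scene tip_of mat 0.56 [ 0.517   0.2106 -0.0023] [343. 203.]
wrist tip_of lantern 0.87 [0.3702 0.039  0.0007] [154. 172.]
wrist tip_of lantern 0.7 [0.3471 0.205  0.0006] [107.  45.]
wrist tip_of lantern 0.69 [0.5155 0.0254 0.0301] [256. 174.]
wrist tip_of mat 0.98 [ 0.5195  0.2135 -0.0016] [243.  20.]
```

View pics/e.png

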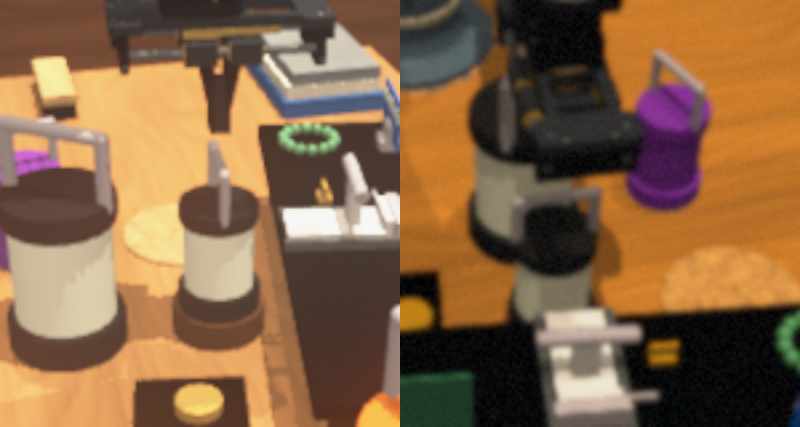

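The lift came before the slow fingers had shut (about 70 mm/s), so they missed the bar. The lantern still stands untouched on the stand, so I'll repeat with a half opening and enough closing time.

```bash
python3 -m pendant '[0.2,0,0,0,0,0,0.1, 0.2,0,0,0,0,0,0, 0.2,0,0,0,0,0,0, 0.2,0,0,0,0,0,0, 0.2,0,0,0,0,0,0, 0.2,0,0,0,0,0,0, 0.2,0,0,0,0,0,0, 0.2,0,0,0,0,0,0]' 40; python3 -m pendant '[0.2,0,0,0.15,0,0,0, 0.2,0,0,0.2,0,0,0, 0.2,0,0,0.2,0,0,0, 0.2,0,0,0.2,0,0,0, 0.2,0,0,0.15,0,0,0, 0.2,0,0,0.1,0,0,0, 0.2,0,0,0,0,0,0, 1,0,0,0,0,0,0]'; python3 -m pendant '[1,0,0,0,0,0,0, 1,0,0,0,0,0,0, 1,0,0,0,0,0,0, 1,0,0,0,0,0,0, 1,0,0,0,0,0,0, 1,0,0,0,0,0,0, 1,0,0,0,0,0,0, 1,0,0,0,0,0,0]'
```

```text
clock: 9.05
tcp_pos: [0.5134, 0.0241, 0.2165]
tcp_rot: [-2.351, -2.083, -0.0]
wrist_force: [-0.3, 0.3, 0.3]
grip_width: 0.0346
gripper_force: 0.0
clock: 9.85
tcp_pos: [0.5136, 0.024, 0.1666]
tcp_rot: [2.351, 2.083, 0.0]
wrist_force: [-0.2, 0.8, 0.5]
grip_width: 0.0317
gripper_force: 0.0
clock: 10.65
tcp_pos: [0.5136, 0.0243, 0.1667]
tcp_rot: [2.351, 2.084, 0.001]
wrist_force: [-0.5, 1.0, 1.7]
grip_width: 0.0086
gripper_force: 39.9
```

```bash
python3 -m pendant '[1,0,0,-0.1,0,0,0, 1,0,0,-0.2,0,0,0, 1,0,0,-0.2,0,0,0, 1,0,0,-0.2,0,0,0, 1,0,0,-0.2,0,0,0, 1,0,0,-0.1,0,0,0, 1,0,0,0,0,0,0, 1,0,0,0,0,0,0]'; python3 - <<'E'
from h import *
to([.5177,.2143,.216],-.12)
E
```

```text
clock: 11.45
tcp_pos: [0.5132, 0.0241, 0.2164]
tcp_rot: [-2.351, -2.083, 0.0]
wrist_force: [0.5, -1.0, -4.0]
grip_width: 0.0088
gripper_force: 39.9
t 11.45 tcp [0.5132 0.0241 0.2164] F [ 0.5 -1.  -4. ] w 0.0088 gf 39.9 q [-0.62  0.23  0.59  1.94 -0.15  1.01 -0.09]
shift [ 3.79 -0.37  0.01] turn [-0.   -0.   -0.01]
```

Lifted: it carries about 4 N. Next, across to the mat.

```bash
python3 -m pendant '[1,0.15,-0.01,0,0,0,0, 1,0.25,-0.03,0,0,0,0, 1,0.35,-0.03,0,0,0,0, 1,0.35,-0.03,0,0,0,0, 1,0.35,-0.03,0,0,0,0, 1,0.35,-0.03,0,0,0,0, 1,0.35,-0.03,0,0,0,0, 1,0.35,-0.03,0,0,0,0]'; python3 -m pendant '[1,0.35,-0.04,0,0,0,0, 1,0.35,-0.04,0,0,0,0, 1,0.25,-0.03,0,0,0,0, 1,0.2,-0.02,0,0,0,0, 1,0.14,-0.02,0,0,0,0, 1,0,0,0,0,0,0, 1,0,0,0,0,0,0, 1,0,0,0,0,0,0]'; python3 - <<'E'
from h import *
to([.5177,.2143,.1407],-.12)
a=ctrl.grab_frame("side");b=ctrl.grab_frame("scene")
cv2.imwrite("pics/f.png",np.hstack([cv2.resize(a[100:260,170:320],(400,427)),cv2.resize(b[90:250,260:410],(400,427))]))
for c in("side","scene"):look(c,["lantern","mat"])
E
```

```text
clock: 12.25
tcp_pos: [0.5171, 0.1517, 0.2161]
tcp_rot: [-2.349, -2.085, 0.001]
wrist_force: [1.6, -0.5, -3.3]
grip_width: 0.0088
gripper_force: 39.9
clock: 13.05
tcp_pos: [0.518, 0.2134, 0.2166]
tcp_rot: [2.353, 2.082, -0.0]
wrist_force: [0.5, 0.1, -3.1]
grip_width: 0.0081
gripper_force: 39.9
t 13.05 tcp [0.518  0.2134 0.2166] F [ 0.5  0.1 -3.1] w 0.0081 gf 39.9 q [-0.86  0.3   0.5   1.84 -0.17  1.04 -0.42]
shift [ 0.02 -0.01  1.52] turn [-0.    0.   -0.02]
side tip_of lantern 0.81 [0.3461 0.2129 0.0031] [182. 194.]
side tip_of lantern 0.73 [ 0.4511 -0.1335  0.0023] [242. 263.]
side tip_of lantern 0.63 [0.5172 0.2128 0.077 ] [238. 165.]
side tip_of lantern 0.63 [ 3.641e-01  4.140e-02 -1.000e-04] [195. 227.]
side tip_of mat 0.62 [0.5187 0.2148 0.0019] [239. 187.]
scene tip_of lantern 0.91 [0.3481 0.2071 0.0016] [318. 160.]
scene tip_of lantern 0.82 [ 0.5694 -0.3538 -0.0034] [129. 269.]
scene tip_of lantern 0.67 [ 4.492e-01 -1.356e-01  3.000e-04] [210. 211.]
scene tip_of lantern 0.63 [0.3632 0.0424 0.0014] [266. 175.]
scene tip_of mat 0.63 [ 0.5183  0.2115 -0.0021] [344. 203.]
```

View pics/f.png

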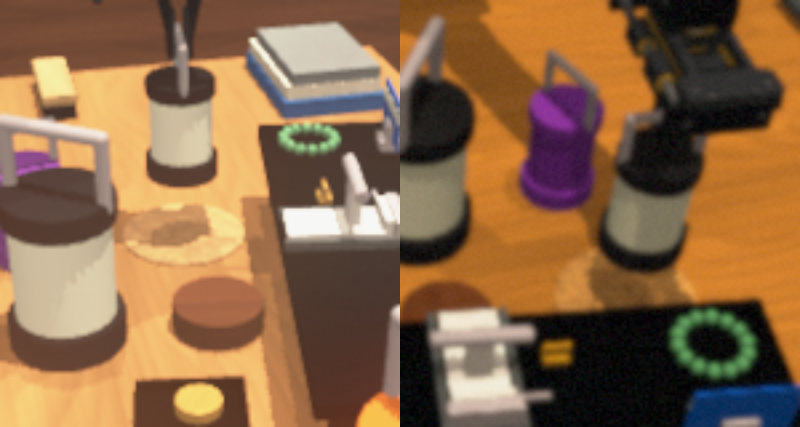

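The lantern hangs upright over the middle of the mat (base in view f at (182,165), over the mat at (185,232)). Now I'll lower it, with the last millimetres slow.

```bash
python3 -m pendant '[1,0.02,0,0.15,0,0,0, 1,0,0,0.25,0,0,0, 1,0,0,0.3,0,0,0, 1,0,0,0.3,0,0,0, 1,0,0,0.2,0,0,0, 1,0,0,0.14,0,0,0, 1,0,0,0.06,0,0,0, 1,0,0,0,0,0,0]'; python3 -m pendant '[1,0,0,0.03,0,0,0, 1,0,0,0.03,0,0,0, 1,0,0,0,0,0,0, 1,0,0,0.02,0,0,0, 1,0,0,0,0,0,0, 1,0,0,0.02,0,0,0, 1,0,0,0,0,0,0, 1,0,0,0,0,0,0]'
```

```text
clock: 14.15
tcp_pos: [0.518, 0.2154, 0.1462]
tcp_rot: [-2.351, -2.083, 0.001]
wrist_force: [1.0, 0.8, -2.8]
grip_width: 0.0088
gripper_force: 39.9
clock: 14.95
tcp_pos: [0.518, 0.2154, 0.1415]
tcp_rot: [-2.351, -2.083, 0.0]
wrist_force: [0.5, -0.2, -3.3]
grip_width: 0.0086
gripper_force: 39.9
```

```bash
python3 -m pendant '[1,0,0,0.02,0,0,0, 1,0,0,0,0,0,0, 1,0,0,0.02,0,0,0, 1,0,0,0,0,0,0, 1,0,0,0.02,0,0,0, 1,0,0,0,0,0,0, 1,0,0,0,0,0,0, 1,0,0,0,0,0,0]'
```

```text
clock: 15.75
tcp_pos: [0.519, 0.2157, 0.1408]
tcp_rot: [-2.351, -2.083, -0.004]
wrist_force: [-2.8, -1.6, 9.4]
grip_width: 0.0086
gripper_force: 39.9
```

Contact on the mat. Ease off, open, then rise.

```bash
python3 -m pendant '[1,0,0,-0.02,0,0,0, 1,0,0,0,0,0,0, 0.2,0,0,0,0,0,0, 0.2,0,0,0,0,0,0, 0.2,0,0,0,0,0,0, 0.2,0,0,0,0,0,0, 0.2,0,0,0,0,0,0, 0.2,0,0,0,0,0,0]'; python3 -m pendant '[0.2,0,0,-0.2,0,0,0, 0.2,0,0,-0.4,0,0,0, 0.2,0,0,-0.5,0,0,0, 0.2,0,0,-0.5,0,0,0, 0.2,0,0,-0.4,0,0,0, 0.2,0,0,-0.2,0,0,0, 0.2,0,0,0,0,0,0, 0.2,0,0,0,0,0,0]'; python3 - <<'E'
from h import *
to([.643,.0115,.25],-.195)
a=ctrl.grab_frame("side");b=ctrl.grab_frame("scene")
cv2.imwrite("pics/g.png",np.hstack([cv2.resize(a[100:260,170:320],(400,427)),cv2.resize(b[90:250,260:410],(400,427))]))
for c in("side","scene"):look(c,["lantern","pull_bar","pointer","mark"])
E
```

```text
clock: 16.55
tcp_pos: [0.5179, 0.2154, 0.1394]
tcp_rot: [-2.351, -2.084, 0.0]
wrist_force: [0.1, -0.4, -0.4]
grip_width: 0.0343
gripper_force: 0.0
clock: 17.35
tcp_pos: [0.5175, 0.2153, 0.249]
tcp_rot: [-2.351, -2.083, 0.001]
wrist_force: [-1.3, 0.1, 0.0]
grip_width: 0.0348
gripper_force: 0.0
t 17.35 tcp [0.5175 0.2153 0.249 ] F [-1.3  0.1  0. ] w 0.0348 gf 0.0 q [-0.88  0.27  0.5   1.8  -0.15  1.11 -0.44]
shift [-3.75  2.98 -0.02] turn [-0.01  0.    0.85]
side tip_of lantern 0.96 [3.636e-01 4.220e-02 3.000e-04] [195. 226.]
side tip_of lantern 0.86 [0.5207 0.2134 0.0024] [240. 187.]
side tip_of lantern 0.71 [ 0.5675 -0.3545  0.0013] [327. 327.]
side tip_of lantern 0.61 [0.3451 0.2117 0.001 ] [182. 195.]
side tip_of pull_bar 0.72 [0.6423 0.0152 0.1613] [302. 165.]
side tip_of pull_bar 0.48 [ 0.4274 -0.1642  0.0058] [235. 272.]
side tip_of pointer 0.63 [0.6823 0.0564 0.1156] [310. 171.]
side tip_of mark 0.54 [0.6336 0.0834 0.1017] [289. 174.]
side tip_of mark 0.46 [0.6598 0.2065 0.1008] [285. 154.]
scene tip_of lantern 0.91 [0.3453 0.2037 0.0041] [317. 159.]
scene tip_of lantern 0.74 [ 0.5655 -0.3525  0.0035] [129. 266.]
scene tip_of lantern 0.62 [0.3629 0.0394 0.0024] [265. 174.]
scene tip_of pull_bar 0.89 [0.6437 0.01   0.1562] [291. 217.]
scene tip_of pointer 0.63 [0.6806 0.0524 0.1164] [314. 238.]
scene tip_of mark 0.58 [0.643  0.0095 0.1549] [290. 217.]
scene tip_of mark 0.46 [0.5162 0.2173 0.0034] [346. 201.]
scene tip_of mark 0.42 [0.6352 0.0795 0.0969] [317. 224.]
```

View pics/g.png

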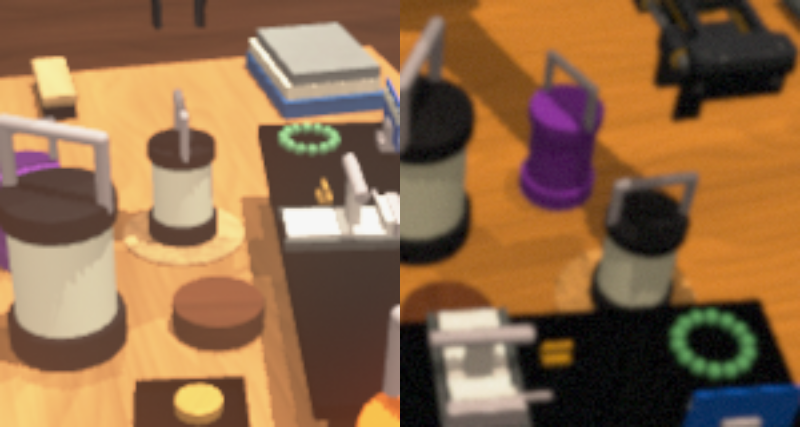

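The lantern stands upright in the middle of the mat (view g, foot at (182,232)). Next, the crossbar.

```bash
python3 -m pendant '[0.2,-0.3,0.24,0,0,0,0, 0.2,-0.5,0.4,0,0,0,0, 0.2,-0.6,0.48,0,0,0,0, 0.2,-0.7,0.56,0,0,0,0, 0.2,-0.7,0.56,0,0,0,0, 0.2,-0.5,0.4,0,0,0,0, 0.2,-0.3,0.24,0,0,0,0, 0.2,-0.15,0.1,0,0,0,0.85]'; python3 - <<'E'
from h import *
ctrl.grab_frame("wrist")
to([.6434,.0115,.139],-.195)
look("wrist",["pull_bar","pointer","mark","clip_slide"])
E
```

```text
clock: 18.65
tcp_pos: [0.6442, 0.0083, 0.2495]
tcp_rot: [2.431, 1.988, -0.001]
wrist_force: [0.5, -0.3, -0.5]
grip_width: 0.035
gripper_force: 0.0
t 18.7 tcp [0.6443 0.0076 0.2494] F [ 1.  -0.5  0.4] w 0.0346 gf 0.0 q [-0.5   0.44  0.59  1.61 -0.26  1.18 -0.05]
shift [ 0.08 -0.04  2.21] turn [ 0.01  0.02 -0.1 ]
wrist tip_of pull_bar 0.83 [0.6402 0.0095 0.1564] [251. 197.]
wrist tip_of pointer 0.93 [0.681  0.0597 0.1148] [280. 137.]
wrist tip_of mark 0.5 [0.6364 0.0804 0.0992] [237. 126.]
wrist tip_of mark 0.26 [0.6784 0.061  0.1123] [278. 137.]
wrist tip_of clip_slide 0.94 [0.6404 0.0157 0.0995] [252. 180.]
```

```bash
python3 -m pendant '[0.2,0.06,-0.04,0.2,0,0,-0.1, 0.2,0,0,0.4,0,0,0, 0.2,0,0,0.5,0,0,0, 0.2,0,0,0.5,0,0,0, 0.2,0,0,0.35,0,0,0, 0.2,0,0,0.2,0,0,0, 0.2,0,0,0.06,0,0,0, 0.2,0,0,0,0,0,0]'; python3 -m pendant '[1,0,0,0,0,0,0, 1,0,0,0,0,0,0, 1,0,0,0,0,0,0, 1,0,0,0,0,0,0, 1,0,0,0,0,0,0, 1,0,0,0,0,0,0, 1,0,0,0,0,0,0, 1,0,0,0,0,0,0]' 50; python3 - <<'E'
from h import *
to([.6434-.0519*.981,.0115+.0519*.194,.139],-.195)
E
```

```text
clock: 19.7
tcp_pos: [0.642, 0.0151, 0.139]
tcp_rot: [-2.417, -2.006, -0.0]
wrist_force: [0.5, 0.4, 0.3]
grip_width: 0.0351
gripper_force: 0.0
clock: 20.5
tcp_pos: [0.6435, 0.0145, 0.1397]
tcp_rot: [2.416, 2.004, 0.004]
wrist_force: [5.3, -0.1, 0.6]
grip_width: 0.0127
gripper_force: 50.0
t 20.5 tcp [0.6435 0.0145 0.1397] F [ 5.3 -0.1  0.6] w 0.0127 gf 50.0 q [-0.47  0.54  0.54  1.72 -0.32  0.97  0.01]
shift [-0.05 -1.03  0.01] turn [ 0.04 -0.    0.1 ]
```

```bash
python3 -m pendant '[1,0,-0.05,0,0,0,0, 1,0,-0.15,0,0,0,0, 1,0,-0.2,0,0,0,0, 1,0,-0.2,0,0,0,0, 1,0,-0.15,0,0,0,0, 1,0,-0.1,0,0,0,0, 1,0,-0.05,0,0,0,0, 1,0,0,0,0,0,0]'; python3 - <<'E'
from h import *
u=np.array([.981,-.194,0]);
a=ctrl.grab_frame("wrist");b=ctrl.grab_frame("scene");c=ctrl.grab_frame("side")
for k in("wrist","scene","side"): look(k,["pointer","mark"])
to([.5925,.0216,.139],-.195)
print(px("wrist",[.632,.0795,.115]),px("scene",[.632,.0795,.115]))
f=lambda i,x,y:cv2.resize(i[y:y+60,x:x+60],(400,400),interpolation=cv2.INTER_CUBIC)
p=px("wrist",[.632,.07,.115]).astype(int);print(p-30)
cv2.imwrite("pics/i.png",np.hstack([f(a,max(0,p[0]-30),max(0,p[1]-30)),f(b,285,195)]))
E
```

```text
clock: 21.3
tcp_pos: [0.6003, 0.0227, 0.1397]
tcp_rot: [2.415, 2.002, 0.007]
wrist_force: [9.2, -0.4, -3.5]
grip_width: 0.0128
gripper_force: 50.0
wrist tip_of pointer 0.83 [0.6381 0.0631 0.1143] [296. 163.]
scene tip_of pointer 0.84 [0.6359 0.0611 0.1181] [311. 220.]
scene tip_of pointer 0.72 [ 0.4486 -0.1356  0.0006] [210. 210.]
scene tip_of pointer 0.69 [0.5964 0.0177 0.1077] [286. 214.]
scene tip_of pointer 0.26 [ 0.4244 -0.1613  0.0072] [198. 204.]
scene tip_of mark 0.39 [0.6346 0.0778 0.0999] [317. 223.]
side tip_of pointer 0.65 [0.6388 0.0689 0.1157] [293. 171.]
side tip_of pointer 0.34 [0.517  0.2225 0.1617] [237. 138.]
side tip_of pointer 0.31 [ 0.4507 -0.1352  0.0039] [242. 263.]
t 21.75 tcp [0.6006 0.0227 0.1398] F [ 8.4 -1.5 -2.9] w 0.0127 gf 50.0 q [-0.51  0.47  0.55  1.83 -0.3   0.92 -0.02]
shift [-0.05 -0.16  0.01] turn [ 0.08 -0.    0.1 ]
[283.97433258 141.25903731] [317.7064121  218.11701854]
[256 124]
```

View pics/i.png

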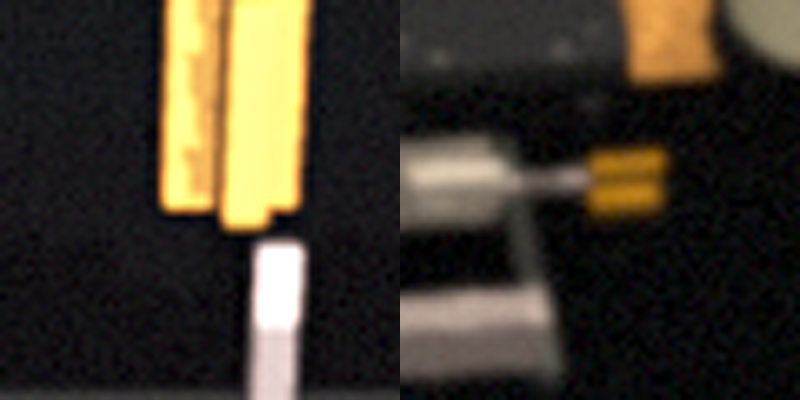

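In view i the pointer tip (wrist crop (278,243)) is still a few mm behind the blade (centre (246,225)). Now the rest of the way from rays.

```bash
python3 - <<'E'
from h import *
u=np.array([.981,-.194,0])
g=lambda o,x,y:(o[0]-.5+ (x+.5)/6.667,o[1]-.5+(y+.5)/6.667)
for zp in(.115,.117):
  P=ray("wrist",g((256,124),278,243),zp)
  for n,q,z in(("bladetop",(246,225),.118),("foot",(231,211),.103)):
    B=ray("wrist",g((256,124),*q),z); print(zp,n,P.round(4),B.round(4),"remaining mm",((P-B)@u*1000).round(2))
P=ray("scene",g((285,195),180,178),.115);B=ray("scene",g((285,195),225,162),.118);print("scene",P.round(4),B.round(4),((P-B)@u*1000).round(2))
c=np.array(ctrl.camera_params("wrist")["T"]);print(c[:3,3])
E
```

```text
0.115 bladetop [0.6392 0.065  0.115 ] [0.6358 0.068  0.118 ] remaining mm 3.9
0.115 foot [0.6392 0.065  0.115 ] [0.6361 0.0671 0.103 ] remaining mm 3.42
0.117 bladetop [0.6389 0.0654 0.117 ] [0.6358 0.068  0.118 ] remaining mm 3.57
0.117 foot [0.6389 0.0654 0.117 ] [0.6361 0.0671 0.103 ] remaining mm 3.09
scene [0.6366 0.0633 0.115 ] [0.6365 0.0788 0.118 ] 3.1
[0.61473712 0.10231108 0.30160387]
```

```bash
python3 -m pendant '[1,0,-0.04,0,0,0,0, 1,0,-0.03,0,0,0,0, 1,0,0,0,0,0,0, 1,0,0,0,0,0,0, 1,0,0,0,0,0,0, 1,0,0,0,0,0,0, 1,0,0,0,0,0,0, 1,0,0,0,0,0,0]'; python3 - <<'E'
from h import *
a=ctrl.grab_frame("wrist");b=ctrl.grab_frame("scene")
p=px("wrist",[.6355,.067,.115]).astype(int)-30;print(p)
f=lambda i,x,y:cv2.resize(i[y:y+60,x:x+60],(400,400),interpolation=cv2.INTER_CUBIC)
cv2.imwrite("pics/j.png",np.hstack([f(a,*p),f(b,285,195)]))
look("scene",["lantern"]);to([0,0,0],0)
E
```

```text
clock: 22.55
tcp_pos: [0.5974, 0.0233, 0.1398]
tcp_rot: [2.414, 2.002, 0.008]
wrist_force: [9.1, -1.4, -3.9]
grip_width: 0.0127
gripper_force: 50.0
[266 128]
scene tip_of lantern 0.83 [ 0.5684 -0.3554  0.0006] [128. 268.]
scene tip_of lantern 0.75 [0.3648 0.0412 0.0024] [266. 175.]
scene tip_of lantern 0.74 [0.3462 0.2055 0.0024] [318. 159.]
scene tip_of lantern 0.63 [0.5188 0.2176 0.0055] [346. 201.]
t 22.7 tcp [0.5973 0.0233 0.1397] F [ 9.  -2.  -4.6] w 0.0129 gf 50.0 q [-0.52  0.46  0.55  1.84 -0.3   0.91 -0.02]
shift [ -2.67 -11.67   2.71] turn [ 0.08  0.   -2.13]
```

View pics/j.png

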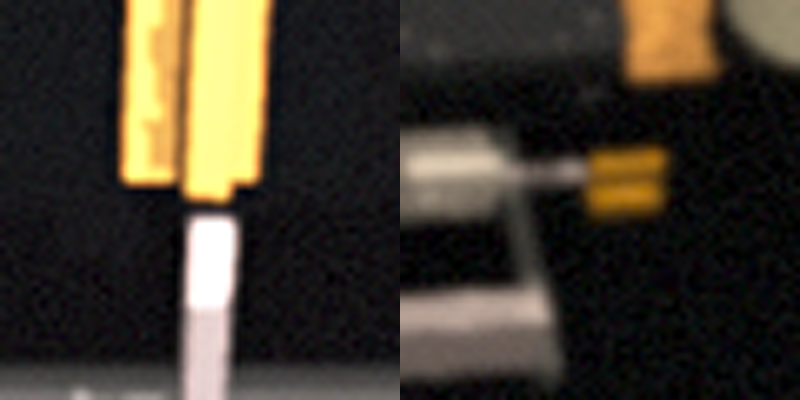

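In view j the pointer tip (x 212) is about 0.5 mm short of the blade (x 208). One tiny step, then a numeric check.

```bash
python3 -m pendant '[1,0,-0.01,0,0,0,0, 1,0,0,0,0,0,0, 1,0,0,0,0,0,0, 1,0,0,0,0,0,0, 1,0,0,0,0,0,0, 1,0,0,0,0,0,0, 1,0,0,0,0,0,0, 1,0,0,0,0,0,0]'; python3 - <<'E'
from h import *
a=ctrl.grab_frame("wrist");p=px("wrist",[.6355,.067,.115]).astype(int)-30
i=cv2.resize(a[p[1]:p[1]+60,p[0]:p[0]+60],(400,400),interpolation=cv2.INTER_CUBIC).astype(int)
sat=(i[:,:,2]-i[:,:,0]);lum=i.min(2)
for y in(150,180,190,195,225,240,260):
    y_=np.where(sat[y]>90)[0];w_=np.where(lum[y]>140)[0]
    print(y,"gold",(y_.min(),y_.max()) if len(y_) else None,"steel",(w_.min(),w_.max()) if len(w_) else None)
E
```

```text
clock: 23.5
tcp_pos: [0.597, 0.0234, 0.1397]
tcp_rot: [2.414, 2.002, 0.008]
wrist_force: [9.8, -1.6, -4.6]
grip_width: 0.013
gripper_force: 50.0
150 gold (np.int64(124), np.int64(265)) steel (np.int64(136), np.int64(248))
180 gold (np.int64(127), np.int64(261)) steel (np.int64(196), np.int64(226))
190 gold (np.int64(185), np.int64(236)) steel None
195 gold (np.int64(189), np.int64(233)) steel None
225 gold None steel (np.int64(189), np.int64(235))
240 gold None steel (np.int64(188), np.int64(236))
260 gold None steel (np.int64(187), np.int64(234))
```

Blade centre is at 211 and pointer at 212 crop pixels, which is about 0.1 mm, so it is lined up. The grip is holding at 50 N.

```bash
python3 -c "
from plant import ctrl
print(ctrl.job_done())"
```

```text
the job is handed in; nothing more can be done
None
```

The small white lantern stands upright in the middle of the cork mat, and the arm is holding the slide out with its pointer within about 0.1 mm of the brass mark; I handed the job in at about 23.6 s without touching the key, compass or bracelet.

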